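# Park the laden chopping board in its corner stop

### The job

Push the wooden chopping board along the worktop into the corner of the low metal L-shaped stop, so that its far long edge lies flush along the long rail and its right-hand end rests against the short rail, with the cup and the peeler still riding on it. Only push the board with the fingertips or the outside of the fingers: do not lift or tip it, do not touch the cup or the peeler, and leave everything else where it stands.

Things in the scene. Friction and masses are not known exactly. Their poses are not given: they have to be found in the camera images.
- board: loose wooden chopping board lying flat, 200 x 300 x 22 mm, 0.6 to 1.1 kg, square plain edges. Origin: centre of its underside; x along the 200 mm side (roughly away from the robot), y along the 300 mm side (roughly to the robot's left), z up. Starts 50 to 80 mm short of the long rail, 50 to 110 mm left of the short rail, and up to 0.2 rad askew to them.
- board_stop: low L-shaped aluminium stop fixed to the worktop, rails 16 mm high and thick, turned up to 0.12 rad. Origin (worktop height): the spot where the parked board's origin comes to lie, axes then parallel. Inside corner at x = +100, y = -150 mm; long rail runs 240 mm from it along +y (left), inside face x = +100; short rail runs 130 mm along -x (towards the robot), inside face y = -150.
- cup: white espresso cup standing loose on the left half of the board, 49 mm tall, 60 mm across, with a handle (83 mm overall). Origin: underside, 11 mm from the cup's axis towards the handle (handle on its -y side). It rides on the board by friction.
- peeler: dark-handled vegetable peeler lying loose on the right part of the board, 170 x 25 x 18 mm, its long axis (x) lying roughly across the board. Origin: centre of its underside. It rides on the board by friction.
- tin: small food tin standing on the worktop to the right, 57 mm across, 72 mm tall. Origin: centre of underside. A bystander.
- timer: round kitchen timer standing to the right, 60 mm across, 50 mm tall. Origin: centre of underside. A bystander.
- spice_jar: spice jar standing near the front edge to the right, 45 mm across, 106 mm tall. Origin: centre of underside. A bystander.
- honey: honey jar standing on the 6 mm high glass hob to the left, 60 mm across, 100 mm tall. Origin: centre of underside. A bystander.
- garlic: garlic bulb lying on the 6 mm high glass hob to the left, 50 mm across, 51 mm tall. Origin: centre of underside. A bystander.
Things that resemble listed ones, but are neither listed nor needed, are in the scene too. Leave any pink look-alike of the cup alone.

How it is judged:
By the outcome, as a careful person would: the job done as asked, in the order asked, and still so for the second after the job is handed in, with the robot touching nothing.
It also fails if it takes over 61 s, if anything falls off the work surface, if the arm or the gripper's body presses on something with over 40 N, if the wrist force passes 120 N, or if a joint passes its speed limit or range.

### The arm

A 6-joint arm with a two-finger parallel gripper is mounted at the origin on a cart in front of the work surface, level with it; the furniture and walls round the work are solid. World frame = base frame: x ahead of the robot, y to its left, z up, the work surface at z = 0. Lengths are in m, angles in rad, forces in N, time in s.
With the tool pointing down it reaches from about 0.375 to 0.9 m from the base axis. Payload 3.1 kg.
Tool frame: the origin (TCP) lies midway between the tips of the shut fingers; the grasp point (between the pads) lies 19 mm behind it; z points along the fingers, y is the line along which they close (so a half turn about z gives the same grasp; the last joint's range is limited). The gripper opens to 85 mm and grips with 20 to 120 N. Pads are 22 mm wide; open, the fingers measure 114 mm over their backs; the gripper's body (76 mm by 85 mm) begins 54 mm behind the grasp point. The pads swing forward as they close: fully open they stand 13 mm farther back than shut.
Start: joints at [-1.49, 0.527, 1.433, -0, 1.181, -0.178], TCP at [0.161, -0.604, 0.231] pointing down, gripper open.
Joint ranges: [-3.08, 3.08], [-0.75, 2.2], [0.22, 2.44], [-1.43, 4.57], [0, 2.65], [-2.85, 2.85]. Speed limits (rad/s): [2.79, 2.79, 3.14, 3.14, 3.14, 3.14].

### API

Orientations are given as a unit quaternion [w, x, y, z].
In Python, from rig import * gives the robot as it stands. The module is installed in compiled form; this text tells all that it offers.
- The arm moves only by the shell command python3 -m crank 'ROWS' [FORCE]. ROWS is text: rows parted by semicolons, each of 7 numbers parted by spaces: the shift along the tool's x, y, z scaled (see below), then the turn, a rotation vector about the tool's x, y, z scaled (see below), then the opening, from -1 (shut) to 1 (fully open). A call has 1 to 5 rows; each row is the pose to reach, as a shift and turn from the pose commanded when the call began, along the tool's axes at that moment; what a row does not reach only later rows make up. The controller multiplies each number of a shift by 0.15 m and each number of a turn by 90 degrees. A row lasts 1/10 s, in which the tool goes at most 50 mm and 8.59 degrees, less where a joint would pass 70% of its speed; a pose out of reach is approached as far as the arm can. A call with a number of a shift or a turn outside -1 to 1 is refused whole. A call with a gripper value outside its range is refused whole. The fingers move at their own pace and stop on an object; FORCE is the grip in N (left out, the last holds). Time passes only in rows, so rows that repeat a pose let the fingers close. It gives the time, the measured TCP pose, the force, the opening and the grip force at its end, in the units of the state.
- sense(): the state, without advancing time (a new reading comes with each control period).
- grab_frame(name): name is "scene" or "top" or "wrist"; returns (picture, depth): 400x640x3 uint8, red, green, blue; 400x640 float32, m along the optical axis (not along the pixel's ray), 0 where there is no reading.
- get_calibration(name): a dict with "K" (3x3 intrinsics, pixels), "view" (4x4, takes a point from world to camera coordinates). Camera axes: x right, y down, z forward; pixel columns grow to the right and rows downward; lengths in m; the calibration is good to about 2 mm. A picture is of the moment at which its call begins: read the wrist's pose just before it. get_calibration takes no time and is no camera call; for the wrist camera it gives the pose at the moment of the call.
- hand_in(): hands the job in; it is judged then, once.
The state is a dict: "time_s": time; "q": joint angles; "dq": joint speeds; "tau": joint torques, N m; "ee_pos": TCP position; "eef_rot": TCP orientation; "ft_force": force on the tool from outside, world axes, zero at the start; "ft_torque": the same for the moment, N m; "gripper_width": opening from 0.0 (shut) to 1.0 (fully open); "gripper_force": force on a finger pad.
Only numpy, scipy, OpenCV 4.12 (cv2) and the standard library are available. Lean on these libraries where they do the work, as an engineer would, in place of code of your own. Each camera call takes 0.05 s, during which the arm holds its last target. There are 200 camera calls.

## Working session

There is one attempt and no reset: what is moved stays moved. The work goes in short steps, Python scripts to look and compute and a shell command to move; the robot and the scene stay as the last step left them, time stands still between calls to the robot, and variables do not carry over. Pictures are saved under pics/ and viewed, at most 10 in all, crops included, and the job is handed in when it is done.

```bash
mkdir -p pics; cat > h.py <<'E'
from rig import *
import numpy as np, cv2
def cloud(name):
    c=get_calibration(name); rgb,d=grab_frame(name)
    K=np.array(c["K"]);V=np.array(c["view"]);W=np.linalg.inv(V)
    v,u=np.mgrid[0:400,0:640]
    P=np.stack([(u-K[0,2])/K[0,0]*d,(v-K[1,2])/K[1,1]*d,d],-1)
    X=P@W[:3,:3].T+W[:3,3]; X[d==0]=np.nan
    return rgb,X,K,V
def ray(name,uv,z):
    c=get_calibration(name);K=np.array(c["K"]);W=np.linalg.inv(np.array(c["view"]))
    uv=np.atleast_2d(uv).astype(float)
    r=np.c_[(uv[:,0]-K[0,2])/K[0,0],(uv[:,1]-K[1,2])/K[1,1],np.ones(len(uv))]@W[:3,:3].T
    o=W[:3,3]; return o+r*((z-o[2])/r[:,2])[:,None]
E
python3 - <<'E'
from h import *
s=sense();print(s["time_s"],s["ee_pos"],s["eef_rot"])
for n in("top","scene"):
    rgb,X,K,V=cloud(n);np.savez(f"{n}.npz",rgb=rgb,X=X);cv2.imwrite(f"pics/{n}0.png",rgb[:,:,::-1])
    print(n,np.linalg.inv(V)[:3,3].round(3))
E
```

```text
0.0 [ 0.16053671 -0.60329788  0.23035201] [-1.06711605e-03  9.91572641e-01  1.29547503e-01  5.60788910e-05]
top [0.257 0.043 1.581]
scene [0.311 1.061 0.767]
```

View pics/top0.png

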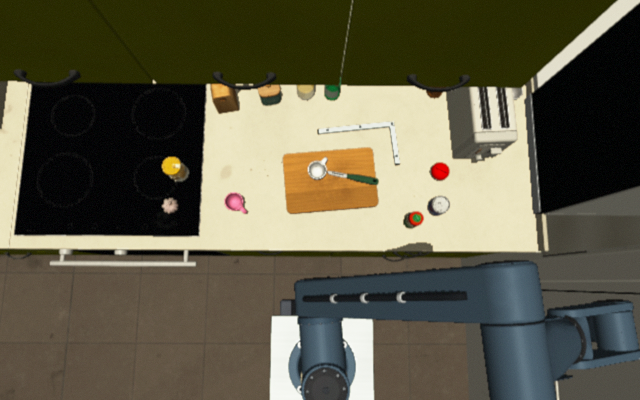

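View pics/scene0.png

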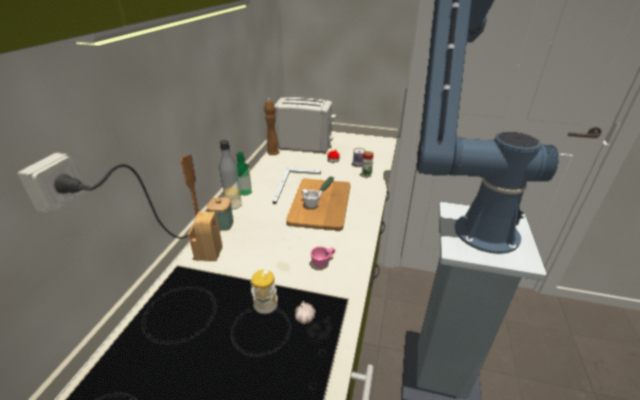

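The top picture shows the board around (331,181), the L stop with its corner near (395,125), the cup at (318,171) and the peeler from (330,172) to (378,181). The scene picture shows the same layout from the left. Next I'll measure the board and the rails.

```bash
python3 - <<'E'
from h import *
D=np.load("top.npz");rgb,X=D["rgb"],D["X"]
hsv=cv2.cvtColor(rgb,cv2.COLOR_RGB2HSV)
for p in [(340,200),(350,130),(395,145),(370,140),(318,171),(370,181),(440,205),(415,219)]: print(p,rgb[p[1],p[0]],hsv[p[1],p[0]],X[p[1],p[0]].round(4))
print("noise",np.nanstd(X[215:235,300:350,2]),np.nanmean(X[215:235,300:350,2]))
m=cv2.inRange(hsv,(8,110,90),(22,255,255));m[:140]=0;m[225:]=0;m[:,:275]=0;m[:,390:]=0
m=cv2.morphologyEx(m,cv2.MORPH_CLOSE,np.ones((3,3)))
c=max(cv2.findContours(m,0,1)[0],key=cv2.contourArea)
W=ray("top",cv2.convexHull(c)[:,0],0.022)[:,:2]
r=cv2.minAreaRect((W*1000).astype(np.float32));print("board",r,cv2.boxPoints(r).round(1).tolist())
crop=rgb[110:225,270:470,::-1];cv2.imwrite("pics/crop0.png",cv2.resize(crop,None,fx=4,fy=4,interpolation=cv2.INTER_CUBIC))
Z=X[:,:,2];roi=np.zeros_like(m);roi[112:170,305:410]=1
h=((Z>0.009)&(Z<0.022)&(roi>0));print("rail px",h.sum())
np.save("h.npy",h)
P=X[h];
far=P[:,0]>np.nanmax(P[:,0])-0.06
r=cv2.minAreaRect((P[:,:2]*1000).astype(np.float32));print(r)
E
```

```text
(340, 200) [174 114  43] [ 16 192 174] [ 0.515  -0.0577  0.0259]
(350, 130) [185 185 170] [ 30  21 185] [ 0.7558 -0.0929  0.0121]
(395, 145) [236 238 232] [ 40   6 238] [ 0.7052 -0.2433  0.0123]
(370, 140) [234 227 189] [ 25  49 234] [ 7.254e-01 -1.614e-01 -4.000e-04]
(318, 171) [250 249 243] [ 26   7 250] [0.6097 0.0141 0.0295]
(370, 181) [50 88 53] [ 62 110  88] [ 0.5766 -0.1547  0.036 ]
(440, 205) [224 221 202] [ 26  25 224] [ 0.4944 -0.3706  0.0692]
(415, 219) [ 55 141  69] [ 65 156 141] [ 0.4442 -0.2811  0.1099]
noise 0.003608155554219326 0.0007992431460020011
board ((582.5886840820312, -24.987640380859375), (200.16876220703125, 298.3469543457031), 5.304077625274658) [[469.1000061035156, 114.30000305175781], [496.70001220703125, -182.8000030517578], [696.0, -164.3000030517578], [668.5, 132.8000030517578]]
rail px 1228
((718.203125, -116.19589233398438), (197.4711151123047, 347.8764343261719), 0.6021705865859985)
```

View pics/crop0.png

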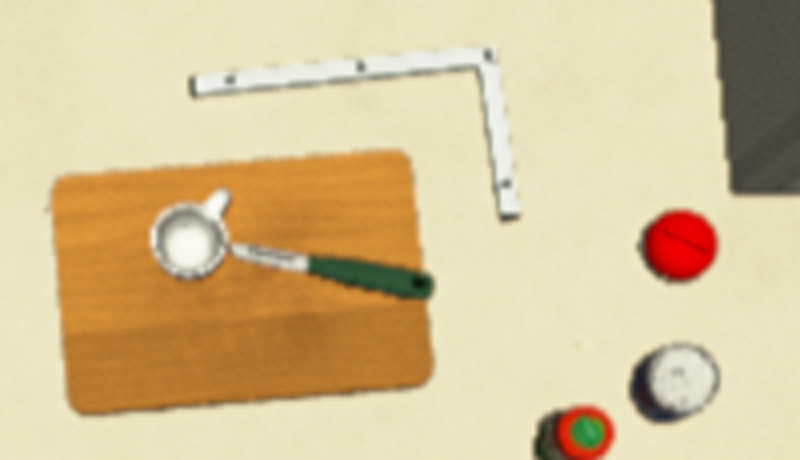

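The crop shows the stop's long rail from (190,85) to (480,55) and the short rail down to (510,215). The peeler's handle overhangs the right end of the board by a few mm, above rail height.

```bash
python3 - <<'E'
from h import *
D=np.load("top.npz");rgb,X=D["rgb"],D["X"]
hsv=cv2.cvtColor(rgb,cv2.COLOR_RGB2HSV)
m=((hsv[:,:,1]<33)&(hsv[:,:,2]>150)).astype(np.uint8);roi=np.zeros_like(m);roi[115:168,312:408]=1;m*=roi;m[146:,:385]=0
n,l,st,_=cv2.connectedComponentsWithStats(m,connectivity=8);i=1+np.argmax(st[1:,4]);m=(l==i)
print("px",m.sum(),st[i])
v,u=np.nonzero(m);P=ray("top",np.c_[u,v],0.016)[:,:2]*1000
A=P[u<382];B=P[v>136]
for n_,Q in(("long",A),("short",B)):
    vx,vy,x0,y0=cv2.fitLine(Q.astype(np.float32),cv2.DIST_HUBER,0,.01,.01).ravel()
    r=cv2.minAreaRect(Q.astype(np.float32))
    print(n_,(vx,vy,x0,y0),"ang",np.degrees(np.arctan2(vy,vx)),r)
# joint fit: yaw t with centre-lines at local x=108, local y=-158
from scipy.optimize import least_squares
def f(p):
    R=np.array([[np.cos(p[2]),-np.sin(p[2])],[np.sin(p[2]),np.cos(p[2])]])
    a=(A-p[:2])@R;b=(B-p[:2])@R
    return np.r_[a[:,0]-108,b[:,1]+158]
s=least_squares(f,[640,-90,.08],loss="huber",f_scale=4);print("stop",s.x)
t=s.x[2];R=np.array([[np.cos(t),-np.sin(t)],[np.sin(t),np.cos(t)]])
L=(P-s.x[:2])@R;print("local ext",L.min(0),L.max(0))
# board in stop frame
print("board in stop",(np.array([582.6,-25.0])-s.x[:2])@R,"yaw rel",0.0926-t)
E
```

```text
px 581 [319 121  81  43 581]
long (np.float32(0.11768443), np.float32(-0.99305105), np.float32(762.749), np.float32(-92.96486)) ang -83.24151 ((762.7990112304688, -93.08148193359375), (18.354782104492188, 211.73214721679688), 6.580101490020752)
short (np.float32(0.9914145), np.float32(0.13075656), np.float32(687.56934), np.float32(-242.35)) ang 7.513313 ((687.1085205078125, -242.39015197753906), (91.3851318359375, 17.535022735595703), 6.504473686218262)
stop [ 6.53384252e+02 -8.73996329e+01  1.18568395e-01]
local ext [ -30.57318785 -168.84358672] [117.52647165  87.30954959]
board in stop [-62.90597498  70.3346491 ] yaw rel -0.02596839464033668
```

Stop origin is at (653, -87) mm with yaw 0.119. In the stop's frame the board is at (-63, +70) mm with yaw -0.026. The plan has three pushes, with two open fingertips on the edge:

1. Push +x, stopping just short of the long rail.
2. Push -y to the short rail.
3. Press +x until the board is flush.

First I'll move above the near edge.

```bash
R='0.703 -0.782 0 0 0 0 1'
python3 -m crank '0.703 -0.782 0 0 0 0 1; 0.703 -0.782 0 0 0 0 1; 0.703 -0.782 0 0 0 0 1; 0.703 -0.782 0 0 0 0 1' 
python3 -m crank '0.703 -0.782 0 0 0 0 1; 0.703 -0.782 0 0 0 0 1; 0.703 -0.782 0 0 0 0 1; 0.703 -0.782 0 0 0 0 1' 
python3 -m crank '0.703 -0.782 0 0 0 0 1; 0.703 -0.782 0 0 0 0 1; 0.703 -0.782 0 0 0 0 1; 0.703 -0.782 0 0 0 0 1' 
python3 -m crank '0.703 -0.782 0 0 0 0 1; 0.703 -0.782 0 0 0 0 1; 0.703 -0.782 0 0 0 0 1; 0.703 -0.782 0 0 0 0 1' 
python3 -m crank '0 0 0 0 0 0.09 1; 0 0 0 0 0 0.09 1; 0 0 0 0 0 0.09 1'
cat >> h.py <<'E'
T0=np.array([.6534,-.0874]);t=0.1186;RS=np.array([[np.cos(t),-np.sin(t)],[np.sin(t),np.cos(t)]])
def st():
    from scipy.spatial.transform import Rotation as Ro
    s=sense();w,x,y,z=s["eef_rot"];M=Ro.from_quat([x,y,z,w]).as_matrix()
    p=np.array(s["ee_pos"])
    print("t",round(s["time_s"],2),"stop-frame xy mm",((p[:2]-T0)@RS*1000).round(1),"z",(p[2]*1000).round(1),"toolx yaw-t",round(np.arctan2(M[1,0],M[0,0])-t,4),"tilt",M[2].round(4),"F stop",(np.array(s["ft_force"][:2])@RS).round(2),round(s["ft_force"][2],2),"w",round(s["gripper_width"],2))
E
python3 -c "from h import *;st()"
```

```text
time_s: 0.5
ee_pos: [0.2336, -0.4567, 0.2304]
eef_rot: [-0.004, 0.991, 0.131, 0.0]
ft_force: [-0.8, -0.2, -1.2]
gripper_width: 1.001
gripper_force: 0.0
time_s: 0.9
ee_pos: [0.3046, -0.3179, 0.2308]
eef_rot: [-0.002, 0.991, 0.132, -0.0]
ft_force: [0.4, 0.1, 0.2]
gripper_width: 0.998
gripper_force: 0.0
time_s: 1.3
ee_pos: [0.3768, -0.1791, 0.2312]
eef_rot: [-0.001, 0.991, 0.132, -0.0]
ft_force: [-0.1, -0.1, -0.2]
gripper_width: 1.0
gripper_force: 0.0
time_s: 1.7
ee_pos: [0.45, -0.0397, 0.2314]
eef_rot: [0.0, 0.991, 0.132, 0.001]
ft_force: [0.4, -1.1, -0.2]
gripper_width: 1.002
gripper_force: 0.0
time_s: 2.0
ee_pos: [0.4478, -0.0436, 0.2312]
eef_rot: [0.0, 0.998, 0.06, -0.0]
ft_force: [-0.9, -0.5, -0.4]
gripper_width: 1.002
gripper_force: 0.0
t 2.0 stop-frame xy mm [-198.9   67.8] z 231.2 toolx yaw-t 0.0012 tilt [-1.e-04  5.e-04 -1.e+00] F stop [-0.97 -0.41] -0.36 w 1.0
```

```bash
python3 -m crank '0 0 1 0 0 0 1; 0 0 1 0 0 0 1; 0 0 1 0 0 0 1; 0 0 1 0 0 0 1' | tail -4 
python3 -m crank '0 0 0.3 0 0 0 1; 0 0 0.45 0 0 0 1; 0 0 0.52 0 0 0 1; 0 0 0.565 0 0 0 1; 0 0 0.565 0 0 0 1'
python3 - <<'E'
from h import *
st();rgb,d=grab_frame("top");cv2.imwrite("pics/c1.png",cv2.resize(rgb[110:235,270:470,::-1],None,fx=4,fy=4,interpolation=cv2.INTER_CUBIC))
E
```

```text
eef_rot: [-0.003, 0.998, 0.059, -0.008]
ft_force: [-0.9, 0.0, 0.3]
gripper_width: 1.0
gripper_force: 0.0
time_s: 2.9
ee_pos: [0.4487, -0.0428, -0.0022]
eef_rot: [0.001, 0.998, 0.059, 0.001]
ft_force: [0.3, 0.7, -0.8]
gripper_width: 0.999
gripper_force: 0.0
t 2.9 stop-frame xy mm [-197.9   68.5] z -2.2 toolx yaw-t -0.0002 tilt [ 0.0023  0.0011 -1.    ] F stop [0.4 0.7] -0.84 w 1.0
```

View pics/c1.png

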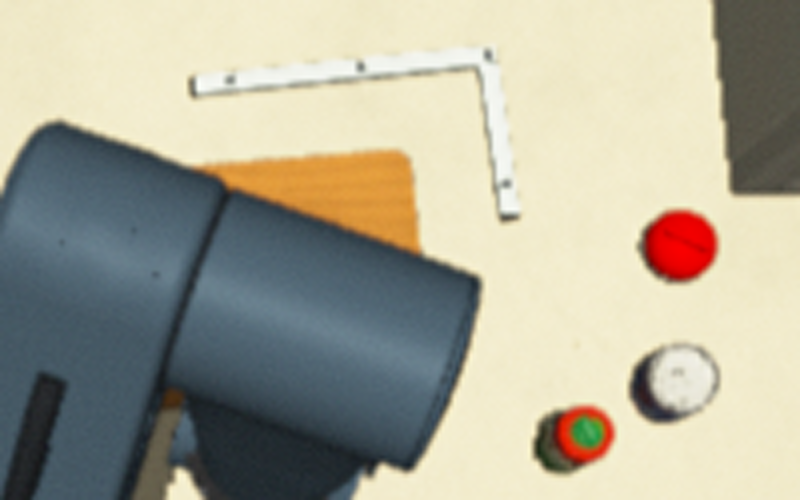

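The arm hides most of the board here, but the stop and bystanders haven't moved. Now for the push towards the long rail, at about 35 mm/s.

```bash
python3 -m crank '0.025 0 0 0 0 0 1; 0.05 0 0 0 0 0 1; 0.075 0 0 0 0 0 1; 0.1 0 0 0 0 0 1; 0.115 0 0 0 0 0 1' | egrep 'pos|ft' 
python3 -m crank '0.015 0 0 0 0 0 1; 0.035 0 0 0 0 0 1; 0.055 0 0 0 0 0 1; 0.075 0 0 0 0 0 1; 0.095 0 0 0 0 0 1' | egrep 'pos|ft' 
python3 -m crank '0.02 0 0 0 0 0 1; 0.04 0 0 0 0 0 1; 0.06 0 0 0 0 0 1; 0.08 0 0 0 0 0 1; 0.1 0 0 0 0 0 1' | egrep 'pos|ft' 
python3 -m crank '0.02 0 0 0 0 0 1; 0.04 0 0 0 0 0 1; 0.06 0 0 0 0 0 1; 0.08 0 0 0 0 0 1; 0.1 0 0 0 0 0 1' | egrep 'pos|ft' 
python3 - <<'E'
from h import *
st();rgb,d=grab_frame("top");cv2.imwrite("pics/a.png",rgb[:,:,::-1])
rgb,d=grab_frame("scene");cv2.imwrite("pics/c2.png",cv2.resize(rgb[120:270,230:430,::-1],None,fx=4,fy=4,interpolation=cv2.INTER_CUBIC))
E
```

```text
ee_pos: [0.4655, -0.0401, -0.0033]
ft_force: [-0.2, -1.1, 0.2]
ee_pos: [0.4743, -0.0378, -0.0035]
ft_force: [-9.7, -4.4, 8.5]
ee_pos: [0.4857, -0.0353, -0.0034]
ft_force: [-13.7, -4.8, 11.5]
ee_pos: [0.4984, -0.0328, -0.0035]
ft_force: [-16.5, -3.4, 14.6]
t 4.95 stop-frame xy mm [-147.5   72.5] z -3.5 toolx yaw-t 0.0009 tilt [-0.0208 -0.0074 -0.9998] F stop [-16.81  -1.38] 14.6 w 1.0
```

View pics/c2.png

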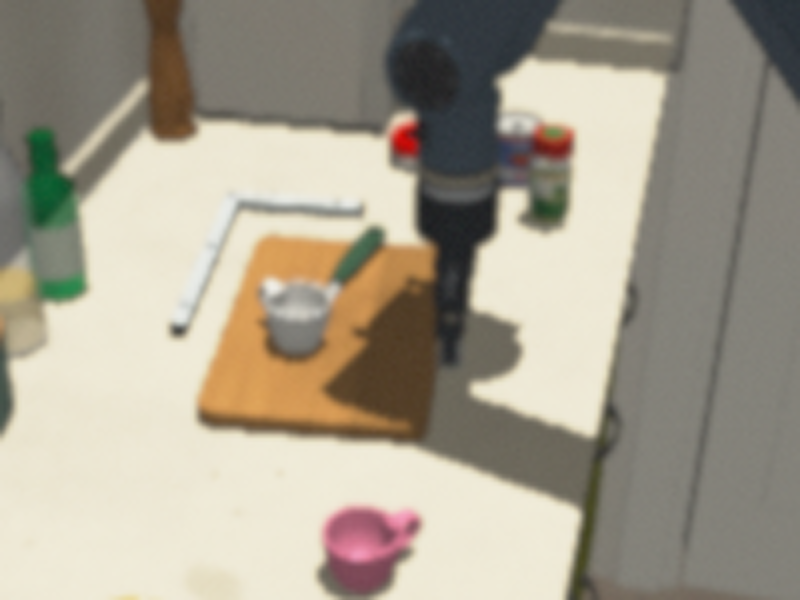

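The board is sliding and the cup and peeler are still riding on it; the cup is near (297,315) in the crop. The arm yields, lagging about 12 mm with some downward force, so I'll lift slightly and carry on.

```bash
python3 -m crank '0.02 0 -0.01 0 0 0 1; 0.04 0 -0.02 0 0 0 1; 0.06 0 -0.02 0 0 0 1; 0.08 0 -0.02 0 0 0 1; 0.1 0 -0.02 0 0 0 1' | egrep 'pos|ft' 
python3 -m crank '0.02 0 0 0 0 0 1; 0.04 0 0 0 0 0 1; 0.06 0 0 0 0 0 1; 0.08 0 0 0 0 0 1; 0.1 0 0 0 0 0 1' | egrep 'pos|ft' 
python3 -c "
from h import *
st();rgb,X,K,V=cloud('scene')
cv2.imwrite('pics/a2.png',rgb[:,:,::-1])"
```

```text
ee_pos: [0.5234, -0.033, -0.0008]
ft_force: [-3.0, -0.8, -2.5]
ee_pos: [0.537, -0.0311, -0.0005]
ft_force: [-11.0, -3.6, 2.7]
t 6.05 stop-frame xy mm [-108.9   69.7] z -0.5 toolx yaw-t -0.0005 tilt [-0.004  -0.0012 -1.    ] F stop [-11.39  -2.28] 2.73 w 1.0
```

```bash
python3 -c "
import cv2;i=cv2.imread('pics/a2.png');cv2.imwrite('pics/c3.png',cv2.resize(i[150:260,260:390],None,fx=6,fy=5.4,interpolation=cv2.INTER_CUBIC))"
```

```text
(no output)
```

View pics/c3.png

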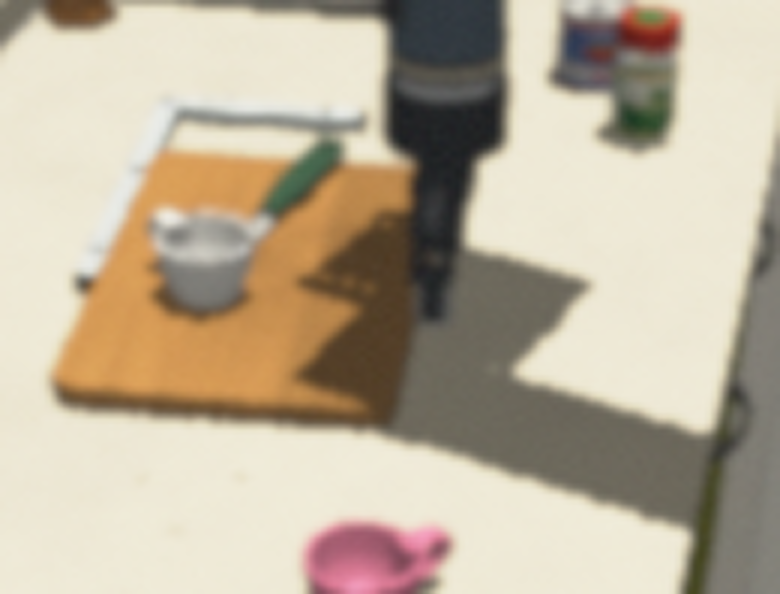

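The board now lies close along the long rail with the cup and peeler riding. I'll back off, lift, and move round to the left end with the tool turned 90°.

```bash
python3 -m crank '-0.1 0 0 0 0 0 1; -0.2 0 0 0 0 0 1; -0.33 0 0 0 0 0 1; -0.33 0 0 0 0 0 1' | egrep 'pos|ft' 
python3 -m crank '0 0 -0.3 0 0 0 1; 0 0 -0.6 0 0 0 1; 0 0 -0.9 0 0 0 1; 0 0 -1 0 0 0 1' | egrep 'pos|ft' 
python3 -m crank '0.5 -0.63 0 0 0 0 1; 0.5 -0.63 0 0 0 0 1; 0.5 -0.63 0 0 0 0 1; 0.5 -0.63 0 0 0 0 1' | egrep 'pos|ft' 
python3 -m crank '0.5 -0.63 0 0 0 0 1; 0.5 -0.63 0 0 0 0 1; 0.5 -0.63 0 0 0 0 1; 0.5 -0.63 0 0 0 0 1' | egrep 'pos|ft' 
python3 -m crank '0 0 0 0 0 -0.45 1; 0 0 0 0 0 -0.45 1; 0 0 0 0 0 -0.45 1; 0 0 0 0 0 -0.45 1; 0 0 0 0 0 -0.45 1' | egrep 'pos|rot' 
python3 -m crank '0 0 0 0 0 -0.45 1; 0 0 0 0 0 -0.45 1; 0 0 0 0 0 -0.45 1; 0 0 0 0 0 -0.45 1; 0 0 0 0 0 -0.45 1' | egrep 'pos|rot' 
python3 -m crank '0 0 0 0 0 -0.1 1; 0 0 0 0 0 -0.1 1; 0 0 0 0 0 -0.1 1; 0 0 0 0 0 -0.1 1' | egrep 'pos|rot' 
cat >> h.py <<'E'
def board(name):
    rgb,d=grab_frame("top");cv2.imwrite(f"pics/{name}.png",rgb[:,:,::-1])
    hsv=cv2.cvtColor(rgb,cv2.COLOR_RGB2HSV)
    m=cv2.inRange(hsv,(8,110,60),(22,255,255));m[:110]=0;m[225:]=0;m[:,:275]=0;m[:,400:]=0
    m=cv2.morphologyEx(m,cv2.MORPH_CLOSE,np.ones((3,3)))
    c=max(cv2.findContours(m,0,1)[0],key=cv2.contourArea)
    W=ray("top",cv2.convexHull(c)[:,0],0.022)[:,:2]
    L=((W-T0)@RS*1000).astype(np.float32);r=cv2.minAreaRect(L);print("board stop-frame",r,"ext",L.min(0),L.max(0))
E
python3 -c "
from h import *
st();board('b1')"
```

```text
ee_pos: [0.4895, -0.0375, 0.0002]
ft_force: [0.4, -0.0, -0.0]
ee_pos: [0.4952, -0.0385, 0.1549]
ft_force: [-0.4, 0.1, 0.1]
ee_pos: [0.5575, 0.0681, 0.1512]
ft_force: [0.1, 1.6, -0.5]
ee_pos: [0.6191, 0.1704, 0.1504]
ft_force: [-1.2, -1.3, -0.2]
ee_pos: [0.6162, 0.1664, 0.15]
eef_rot: [0.0, 0.915, 0.403, 0.0]
ee_pos: [0.6162, 0.1664, 0.1501]
eef_rot: [0.0, 0.719, 0.695, 0.0]
ee_pos: [0.6161, 0.1675, 0.1498]
eef_rot: [0.0, 0.665, 0.747, 0.0]
t 9.1 stop-frame xy mm [ -6.9 257.5] z 149.8 toolx yaw-t 1.5678 tilt [-1.e-04  4.e-04 -1.e+00] F stop [-0.25 -0.6 ] -0.56 w 1.0
board stop-frame ((-0.5468063354492188, 73.3654556274414), (298.21466064453125, 200.36192321777344), 89.57360076904297) ext [-100.455894  -75.89923 ] [100.58746 223.09657]
```

The board is flush to within about 1 mm at the long rail, 73 mm left of target. I'll descend and push it right.

```bash
python3 -m crank '0 0 0.33 0 0 0 1; 0 0 0.6 0 0 0 1; 0 0 0.85 0 0 0 1; 0 0 1 0 0 0 1; 0 0 1 0 0 0 1' | egrep 'pos|ft' 
python3 -m crank '-0.03 0 0 0 0 0 1; -0.06 0 0 0 0 0 1; -0.09 0 0 0 0 0 1; -0.115 0 0 0 0 0 1; -0.135 0 0 0 0 0 1' | egrep 'pos|ft' 
python3 -m crank '-0.02 0 0 0 0 0 1; -0.04 0 0 0 0 0 1; -0.06 0 0 0 0 0 1; -0.08 0 0 0 0 0 1; -0.1 0 0 0 0 0 1' | egrep 'pos|ft' 
python3 -m crank '-0.02 0 0 0 0 0 1; -0.04 0 0 0 0 0 1; -0.06 0 0 0 0 0 1; -0.08 0 0 0 0 0 1; -0.1 0 0 0 0 0 1' | egrep 'pos|ft' 
python3 -c "
from h import *
st();board('b2')"
```

```text
ee_pos: [0.613, 0.1678, -0.0042]
ft_force: [0.1, -0.3, 0.3]
ee_pos: [0.6191, 0.1475, 0.0006]
ft_force: [0.9, -0.1, 0.1]
ee_pos: [0.6198, 0.1358, 0.0002]
ft_force: [-1.5, 9.5, 2.8]
ee_pos: [0.6215, 0.121, 0.0002]
ft_force: [-1.2, 8.9, 3.8]
t 11.15 stop-frame xy mm [ -7.  210.7] z 0.2 toolx yaw-t 1.5697 tilt [ 3.6e-03  2.0e-04 -1.0e+00] F stop [-0.15  8.97] 3.81 w 1.0
board stop-frame ((-0.498931884765625, 28.09613037109375), (255.2714385986328, 200.28082275390625), 89.85543060302734) ext [-100.745346  -99.6429  ] [ 99.81711 155.97797]
```

```bash
python3 -m crank '-0.02 0 0 0 0 0 1; -0.04 0 0 0 0 0 1; -0.06 0 0 0 0 0 1; -0.08 0 0 0 0 0 1; -0.1 0 0 0 0 0 1' | egrep 'pos|ft' 
python3 -m crank '-0.02 0 0 0 0 0 1; -0.04 0 0 0 0 0 1; -0.06 0 0 0 0 0 1; -0.08 0 0 0 0 0 1; -0.1 0 0 0 0 0 1' | egrep 'pos|ft' 
python3 -m crank '-0.02 0 0 0 0 0 1; -0.04 0 0 0 0 0 1; -0.06 0 0 0 0 0 1; -0.08 0 0 0 0 0 1; -0.09 0 0 0 0 0 1' | egrep 'pos|ft' 
python3 -c "
from h import *
st();board('b3')"
```

```text
ee_pos: [0.6232, 0.1061, 0.0002]
ft_force: [-1.2, 9.3, 3.6]
ee_pos: [0.6249, 0.0913, 0.0002]
ft_force: [-1.4, 7.7, 3.8]
ee_pos: [0.6265, 0.0777, 0.0002]
ft_force: [-2.2, 9.4, 3.6]
t 12.7 stop-frame xy mm [ -7.2 167.2] z 0.2 toolx yaw-t 1.5696 tilt [ 3.7e-03 -2.0e-04 -1.0e+00] F stop [-1.09  9.59] 3.61 w 1.0
board stop-frame ((-1.4525299072265625, -18.679901123046875), (199.57049560546875, 251.0724334716797), 0.07096784561872482) ext [-101.37763 -144.15761] [ 98.40524 106.73852]
```

```bash
python3 -m crank '-0.01 0 0 0 0 0 1; -0.02 0 0 0 0 0 1; -0.03 0 0 0 0 0 1; -0.04 0 0 0 0 0 1; -0.05 0 0 0 0 0 1' | egrep 'pos|ft' 
python3 -m crank '-0.01 0 0 0 0 0 1; -0.02 0 0 0 0 0 1; -0.03 0 0 0 0 0 1; -0.03 0 0 0 0 0 1' | egrep 'pos|ft' 
python3 -c "
from h import *
st();board('b4')"
```

```text
ee_pos: [0.6272, 0.0713, 0.0002]
ft_force: [-0.4, 15.3, 4.4]
ee_pos: [0.6272, 0.0712, 0.0002]
ft_force: [-0.7, 24.4, 4.7]
t 13.65 stop-frame xy mm [ -7.3 160.6] z 0.2 toolx yaw-t 1.5686 tilt [ 1.040e-02 -1.000e-04 -9.999e-01] F stop [ 2.19 24.3 ] 4.67 w 1.0
board stop-frame ((-1.1968765258789062, -27.405677795410156), (199.08082580566406, 245.2427215576172), 0.07096785306930542) ext [-100.745346 -150.06343 ] [98.40524 95.1166 ]
```

The right end is against the short rail, with force up to 24 N and no more movement. Next I'll retract and check flushness, then press on the near edge.

```bash
python3 -m crank '0.05 0 0 0 0 0 1; 0.1 0 0 0 0 0 1; 0.2 0 0 0 0 0 1; 0.27 0 0 0 0 0 1' | egrep 'pos|ft' 
python3 -m crank '0 0 -0.3 0 0 0 1; 0 0 -0.6 0 0 0 1; 0 0 -0.9 0 0 0 1; 0 0 -1 0 0 0 1' | egrep 'pos|ft' 
python3 -m crank '0 0 0 0 0 0.45 1; 0 0 0 0 0 0.45 1; 0 0 0 0 0 0.45 1; 0 0 0 0 0 0.45 1; 0 0 0 0 0 0.45 1' | egrep 'pos' 
python3 -m crank '0 0 0 0 0 0.45 1; 0 0 0 0 0 0.45 1; 0 0 0 0 0 0.45 1; 0 0 0 0 0 0.45 1; 0 0 0 0 0 0.45 1' | egrep 'pos' 
python3 -m crank '0 0 0 0 0 0.1 1; 0 0 0 0 0 0.1 1; 0 0 0 0 0 0.1 1; 0 0 0 0 0 0.1 1' | egrep 'pos' 
python3 -c "
from h import *
st();board('b5')
rgb,d=grab_frame('scene');cv2.imwrite('pics/c5.png',cv2.resize(rgb[150:260,250:390,::-1],None,fx=5.7,fy=5.4,interpolation=cv2.INTER_CUBIC))"
```

```text
ee_pos: [0.6235, 0.104, -0.0005]
ft_force: [0.1, -0.6, -0.4]
ee_pos: [0.6266, 0.1037, 0.1547]
ft_force: [0.4, 0.3, -0.0]
ee_pos: [0.6235, 0.1035, 0.1494]
ee_pos: [0.6234, 0.1035, 0.1494]
ee_pos: [0.6236, 0.1034, 0.1495]
t 15.9 stop-frame xy mm [ -7. 193.] z 149.5 toolx yaw-t 0.0019 tilt [-2.e-04  0.e+00 -1.e+00] F stop [0.23 0.57] -0.53 w 1.0
board stop-frame ((-1.14666748046875, -1.191009521484375), (297.2601623535156, 200.45188903808594), 89.57360076904297) ext [-100.814186 -149.58186 ] [ 99.81711 148.07043]
```

View pics/c5.png

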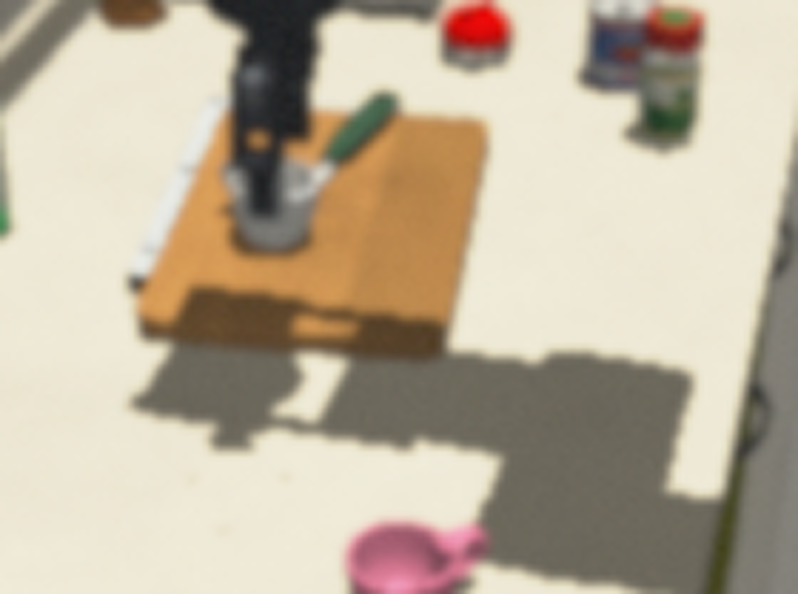

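The board sits in the corner within about 1 mm, with cup and peeler aboard. I'll give the near edge one light press to close any gap at the long rail.

```bash
python3 -m crank '-0.48 0.63 0 0 0 0 1; -0.48 0.63 0 0 0 0 1; -0.48 0.63 0 0 0 0 1; -0.48 0.63 0 0 0 0 1' | egrep 'pos|ft' 
python3 -m crank '-0.48 0.63 0 0 0 0 1; -0.48 0.63 0 0 0 0 1; -0.48 0.63 0 0 0 0 1; -0.48 0.63 0 0 0 0 1' | egrep 'pos|ft' 
python3 -m crank '0 0 0.33 0 0 0 1; 0 0 0.6 0 0 0 1; 0 0 0.85 0 0 0 1; 0 0 0.99 0 0 0 1; 0 0 0.99 0 0 0 1' | egrep 'pos|ft' 
python3 -m crank '0.05 0 0 0 0 0 1; 0.1 0 0 0 0 0 1; 0.15 0 0 0 0 0 1; 0.2 0 0 0 0 0 1; 0.23 0 0 0 0 0 1' | egrep 'pos|ft' 
python3 -m crank '0.01 0 0 0 0 0 1; 0.02 0 0 0 0 0 1; 0.03 0 0 0 0 0 1; 0.04 0 0 0 0 0 1; 0.05 0 0 0 0 0 1' | egrep 'pos|ft' 
python3 -c "
from h import *
st()"
```

```text
ee_pos: [0.5619, -0.0011, 0.1496]
ft_force: [0.6, -0.7, 1.4]
ee_pos: [0.503, -0.1028, 0.1497]
ft_force: [0.2, 0.6, 0.6]
ee_pos: [0.5025, -0.0993, -0.0017]
ft_force: [0.4, 0.0, 0.2]
ee_pos: [0.5391, -0.0974, 0.002]
ft_force: [0.6, 0.0, -0.3]
ee_pos: [0.5444, -0.0963, 0.001]
ft_force: [-3.8, -2.0, 1.3]
t 18.3 stop-frame xy mm [-109.3    4. ] z 1.0 toolx yaw-t -0.0004 tilt [-9.e-04 -4.e-04 -1.e+00] F stop [-4.05 -1.53] 1.32 w 1.0
```

```bash
python3 -m crank '0.01 0 0 0 0 0 1; 0.02 0 0 0 0 0 1; 0.03 0 0 0 0 0 1; 0.04 0 0 0 0 0 1; 0.05 0 0 0 0 0 1' | egrep 'pos|ft' 
python3 -m crank '0.01 0 0 0 0 0 1; 0.02 0 0 0 0 0 1; 0.03 0 0 0 0 0 1; 0.04 0 0 0 0 0 1; 0.04 0 0 0 0 0 1' | egrep 'pos|ft' 
python3 -c "
from h import *
st()"
```

```text
ee_pos: [0.5446, -0.0957, 0.0009]
ft_force: [-17.8, -10.5, 13.4]
ee_pos: [0.5445, -0.0956, 0.001]
ft_force: [-27.6, -16.9, 18.6]
t 19.3 stop-frame xy mm [-109.1    4.8] z 1.0 toolx yaw-t 0.0014 tilt [-0.0276 -0.0062 -0.9996] F stop [-29.38 -13.49] 18.6 w 1.0
```

It's firm against the long rail with no movement. I'll retract and check for any sideways shift.

```bash
python3 -m crank '-0.05 0 0 0 0 0 1; -0.1 0 0 0 0 0 1; -0.2 0 0 0 0 0 1; -0.35 0 0 0 0 0 1; -0.35 0 0 0 0 0 1' | egrep 'pos|ft' 
python3 -m crank '0 0 -0.33 0 0 0 1; 0 0 -0.66 0 0 0 1; 0 0 -1 0 0 0 1; 0 0 -1 0 0 0 1' | egrep 'pos|ft' 
python3 -m crank '-0.2 1 -0.3 0 0 0 1; -0.2 1 -0.3 0 0 0 1; -0.2 1 -0.3 0 0 0 1; -0.2 1 -0.3 0 0 0 1' | egrep 'pos' 
python3 -m crank '-0.2 1 0 0 0 0 1; -0.2 1 0 0 0 0 1; -0.2 1 0 0 0 0 1; -0.2 1 0 0 0 0 1' | egrep 'pos' 
python3 -c "
from h import *
st();board('b6');i=cv2.imread('pics/b6.png');cv2.imwrite('pics/c6.png',cv2.resize(i[105:235,200:460],None,fx=3,fy=3,interpolation=cv2.INTER_CUBIC))"
```

```text
ee_pos: [0.5033, -0.1001, 0.0008]
ft_force: [-0.3, 0.5, 0.5]
ee_pos: [0.5121, -0.1027, 0.1575]
ft_force: [0.7, -1.0, -0.0]
ee_pos: [0.4966, -0.2599, 0.198]
ee_pos: [0.4826, -0.4127, 0.1957]
t 21.0 stop-frame xy mm [-208.1 -302.8] z 195.7 toolx yaw-t -0.0047 tilt [ 0.0023  0.0058 -1.    ] F stop [0.77 0.3 ] -0.11 w 1.0
board stop-frame ((-0.6139297485351562, -0.395599365234375), (298.8179931640625, 199.8128204345703), 89.69402313232422) ext [-100.455894 -149.58186 ] [ 99.81711 148.77354]
```

View pics/c6.png

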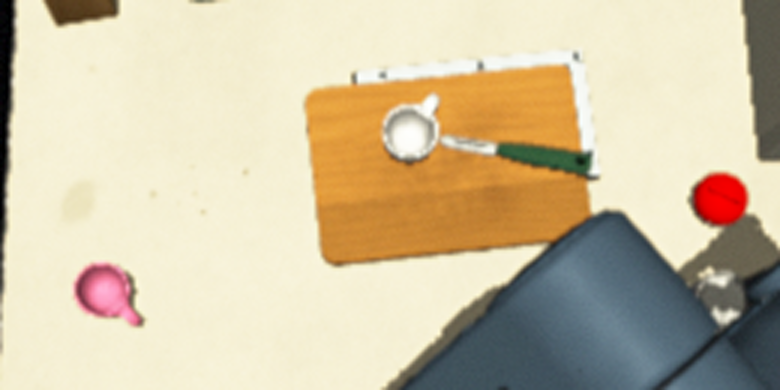

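The board looks flush on both rails with the load aboard. The near-edge press had a sideways component of 13 N that may have shifted it a fraction of a mm, so I'll re-seat the left end lightly.

```bash
python3 -m crank '0.2 -1 0 0 0 0 1; 0.2 -1 0 0 0 0 1; 0.2 -1 0 0 0 0 1; 0.2 -1 0 0 0 0 1' | egrep 'pos' 
python3 -m crank '0.2 -1 0 0 0 0 1; 0.2 -1 0 0 0 0 1; 0.2 -1 0 0 0 0 1; 0.2 -1 0 0 0 0 1' | egrep 'pos' 
python3 -m crank '0.48 -0.66 0 0 0 0 1; 0.48 -0.66 0 0 0 0 1; 0.48 -0.66 0 0 0 0 1; 0.48 -0.66 0 0 0 0 1' | egrep 'pos' 
python3 -m crank '0.48 -0.66 0 0 0 0 1; 0.48 -0.66 0 0 0 0 1; 0.48 -0.66 0 0 0 0 1; 0.48 -0.66 0 0 0 0 1' | egrep 'pos' 
python3 -m crank '0 0 0 0 0 -0.45 1; 0 0 0 0 0 -0.45 1; 0 0 0 0 0 -0.45 1; 0 0 0 0 0 -0.45 1; 0 0 0 0 0 -0.45 1' | egrep 'pos' 
python3 -m crank '0 0 0 0 0 -0.45 1; 0 0 0 0 0 -0.45 1; 0 0 0 0 0 -0.45 1; 0 0 0 0 0 -0.45 1; 0 0 0 0 0 -0.45 1' | egrep 'pos' 
python3 -m crank '0 0 0 0 0 -0.1 1; 0 0 0 0 0 -0.1 1; 0 0 0 0 0 -0.1 1; 0 0 0 0 0 -0.1 1' | egrep 'pos' 
python3 -c "
from h import *
st()"
```

```text
ee_pos: [0.4927, -0.2447, 0.1952]
ee_pos: [0.5045, -0.094, 0.1956]
ee_pos: [0.5672, 0.0089, 0.1959]
ee_pos: [0.6265, 0.1146, 0.1956]
ee_pos: [0.6245, 0.1105, 0.1957]
ee_pos: [0.6245, 0.1104, 0.1957]
ee_pos: [0.6253, 0.1118, 0.196]
t 24.05 stop-frame xy mm [ -4.3 201.2] z 196.0 toolx yaw-t 1.5678 tilt [-2.e-04 -6.e-04 -1.e+00] F stop [-0.23  0.17] 1.0 w 1.0
```

```bash
python3 -m crank '0 0 0.33 0 0 0 1; 0 0 0.66 0 0 0 1; 0 0 1 0 0 0 1; 0 0 1 0 0 0 1' | egrep 'pos' 
python3 -m crank '0 0 0.15 0 0 0 1; 0 0 0.25 0 0 0 1; 0 0 0.3 0 0 0 1; 0 0 0.3 0 0 0 1' | egrep 'pos|ft' 
python3 -m crank '-0.07 0 0 0 0 0 1; -0.14 0 0 0 0 0 1; -0.19 0 0 0 0 0 1; -0.22 0 0 0 0 0 1; -0.24 0 0 0 0 0 1' | egrep 'pos|ft' 
python3 -m crank '-0.01 0 0 0 0 0 1; -0.02 0 0 0 0 0 1; -0.03 0 0 0 0 0 1; -0.04 0 0 0 0 0 1; -0.05 0 0 0 0 0 1' | egrep 'pos|ft' 
python3 -m crank '-0.01 0 0 0 0 0 1; -0.02 0 0 0 0 0 1; -0.03 0 0 0 0 0 1; -0.04 0 0 0 0 0 1; -0.04 0 0 0 0 0 1' | egrep 'pos|ft' 
python3 -c "
from h import *
st()"
```

```text
ee_pos: [0.6188, 0.1123, 0.0377]
ee_pos: [0.6258, 0.1127, 0.0017]
ft_force: [0.1, -0.4, 0.0]
ee_pos: [0.6302, 0.076, 0.0014]
ft_force: [-0.9, -1.1, 0.1]
ee_pos: [0.6303, 0.0717, 0.001]
ft_force: [-0.5, 10.1, 1.1]
ee_pos: [0.6303, 0.0715, 0.0011]
ft_force: [1.1, 24.3, 1.7]
t 26.35 stop-frame xy mm [ -4.2 160.6] z 1.1 toolx yaw-t 1.5683 tilt [ 1.030e-02 -2.000e-04 -9.999e-01] F stop [ 3.94 24.04] 1.65 w 1.0
```

It's seated at the same TCP position as before (160.6 mm). I'll retract clear, check and hand in.

```bash
python3 -m crank '0.05 0 0 0 0 0 1; 0.1 0 0 0 0 0 1; 0.2 0 0 0 0 0 1; 0.3 0 0 0 0 0 1; 0.3 0 0 0 0 0 1' | egrep 'pos|ft' 
python3 -m crank '0 0 -0.33 0 0 0 1; 0 0 -0.66 0 0 0 1; 0 0 -1 0 0 0 1; 0 0 -1 0 0 0 1; 0 0 -1 0 0 0 1' | egrep 'pos|ft' 
python3 -c "
from h import *
st();board('b7');rgb,d=grab_frame('scene')
a=cv2.imread('pics/b7.png')[105:235,275:465];b=rgb[140:270,240:430,::-1]
cv2.imwrite('pics/c7.png',cv2.resize(np.hstack([a,b]),None,fx=2.1,fy=3,interpolation=cv2.INTER_CUBIC))"
```

```text
ee_pos: [0.6255, 0.1102, 0.001]
ft_force: [0.2, -0.7, 1.0]
ee_pos: [0.6271, 0.1079, 0.1529]
ft_force: [-0.5, 0.3, -1.0]
t 27.35 stop-frame xy mm [ -3.  197.1] z 152.9 toolx yaw-t 1.5705 tilt [-7.0e-04  3.7e-03 -1.0e+00] F stop [-0.47  0.39] -1.0 w 1.0
board stop-frame ((-0.6140213012695312, -0.4131927490234375), (298.6880187988281, 199.8128204345703), 89.69402313232422) ext [-100.53823 -149.58186] [ 99.81711 149.11674]
```

View pics/c7.png

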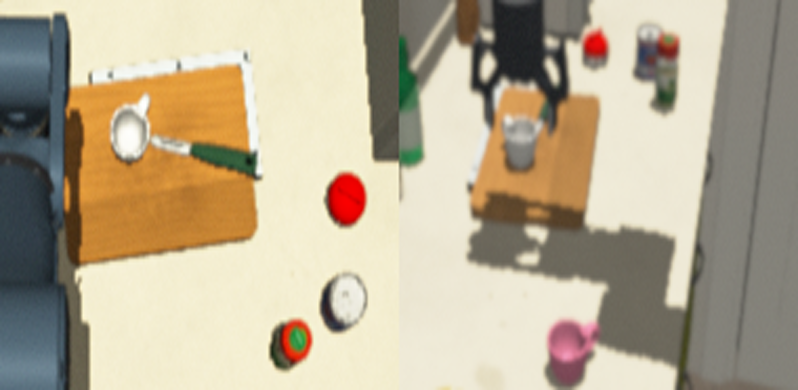

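Both views show the board seated in the corner, the cup and peeler aboard, the bystanders in place and the gripper clear.

```bash
python3 -c "
from rig import *
print(hand_in())"
```

```text
the job is handed in; nothing more can be done
None
```

The board is parked in the corner of the stop, within about 1 mm of both rails by camera, with the cup and peeler still riding on it; I handed in after about 27 s, and no verdict came back.

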